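# Zero the grain mill's grind adjuster

### The arm

A 6-joint arm with a two-finger parallel gripper is mounted at the origin on the work surface. World frame = base frame: x ahead of the robot, y to its left, z up, the work surface at z = 0. Lengths are in mm, angles in degrees, forces in N, time in s.
With the tool pointing down it reaches from about 275 to 750 mm from the base axis. Payload 10.2 kg.
Tool frame: the origin (TCP) lies on the centre line of the jaws, within the pads' length; the fingertips stand bot.tip_extent ahead of it and the grasp point (between the pads) lies 8 mm behind it (bot.tip_extent is the distance from the TCP to the fingertips, in mm); z points along the fingers, y is the line along which they close (so a half turn about z gives the same grasp; the last joint's range is limited). The gripper opens to 85 mm and grips with 20 to 120 N. Pads are 22 mm wide; open, the fingers measure 114 mm over their backs; the gripper's body (76 mm by 85 mm) begins 54 mm behind the grasp point. The pads swing forward as they close: fully open they stand 13 mm farther back than shut.
Start: joints at [-75.883, 17.928, 85.812, -0, 76.261, -12.8], TCP at [237.661, -468.133, 242.294] pointing down, gripper open.
Joint ranges: [-168.41, 168.41], [-55.51, 124.54], [10.69, 146.95], [-70.63, 250.63], [1, 178], [-165.06, 165.06]. Speed limits (degrees/s): [136.94, 136.94, 172.46, 180, 180, 180].

### API

Orientations are given as a 3x3 rotation matrix whose columns are the frame's x, y, z axes.
In Python, from rig import bot gives the robot as it stands. The module is installed in compiled form; this text tells all that it offers.
- The arm moves only by the tool carry_out, never from a script. Its argument "motion" is one flat list of numbers, 5 for each row, row after row: the closure, from 0 (fully open) to 1 (shut), then the shift along the tool's x, y, z in mm, then the turn about the tool's z in rad. In form: [claw, tx, ty, tz, twist, claw, tx, ty, tz, twist, ...]. A call has 1 to 8 rows; each row is the pose to reach, as a shift and turn from the pose commanded when the call began, along the tool's axes at that moment; what a row does not reach only later rows make up. A row lasts 1/12 s, in which the tool goes at most 41.7 mm and 7.16 degrees, less where a joint would pass 70% of its speed; a pose out of reach is approached as far as the arm can. A call with a gripper value outside its range is refused whole. The fingers move at their own pace and stop on an object; "grip_force" is the grip in N (left out, the last holds). Time passes only in rows, so rows that repeat a pose let the fingers close. It gives the time, the measured TCP pose, the force, the opening and the grip force at its end, in the units of the state.
- bot.get_state(): the state, without advancing time (a new reading comes with each control period).
- bot.capture(name): name is "scene" or "top" or "wrist"; returns a dict with "img" (400x640x3 uint8, red, green, blue), "intrinsics" (3x3 intrinsics, pixels), "rvec" (rotation vector, rad) and "tvec" (3), from world to camera coordinates, as OpenCV has them. Camera axes: x right, y down, z forward; pixel columns grow to the right and rows downward; lengths in mm; the calibration is good to about 2 mm. A picture is of the moment at which its call begins. There is no depth.
- bot.hand_in(): hands the job in; it is judged then, once.
Trained networks look in the newest picture that a camera, given by its name, has taken for a name from the list of things; names that differ only in an ending like _2 or _b are one class to them, and where a whole thing is asked for, a point or a joint stands for the part that bears it (a point fixed in the world has none). Each returns a list of dicts, best first, with "conf" (0 to 1); they miss things now and then, are a little off and sometimes report something else, mostly with a low value. They report only what shows in the picture. A call takes as long as a camera call.
- bot.find_in(camera, name): "centre" ([x, y, z] in mm, in world coordinates, good to about 4 mm: the middle of the surface that is visible of it).
- bot.masks_of(camera, name): "mask" (400x640 bool, what is visible of it).
The state is a dict: "time_s": time; "qpos": joint angles; "qd": joint speeds; "joint_efforts": joint torques, N m; "eef_pos": TCP position; "ee_rot": TCP orientation; "force": force on the tool from outside, world axes, zero at the start; "torque": the same for the moment, N m; "width": finger opening in mm; "finger_force": force on a finger pad.
Only numpy, scipy, OpenCV 4.12 (cv2) and the standard library are available. Lean on these libraries where they do the work, as an engineer would, in place of code of your own. Each camera call takes 0.05 s, during which the arm holds its last target. There are 200 camera calls.

### The job

Zero the grain mill: take the locking pin (the one with the tall, slim head) from the rack and push it through the hole in the lug at the mill's side until it is fully home, and let go of it. Then turn the winged adjuster on top of the mill clockwise until it seats, back it off a quarter turn, and finish while still gripping the wing there, so that it stays put. Leave the pin in the lug, and leave the other plug, the sample cups and the spoon alone.

Things in the scene. Friction and masses are not known exactly. Their poses are not given: they have to be found in the camera images.
- mill: Bench grain mill with its hopper off, fixed to the bench: white housing 150 x 150 mm, top 90 mm above the bench, a grey motor block (100 x 130 mm, 105 mm high) behind it on its +x side, an outlet chute low on its -x side. Origin on the bench under the adjuster's axis; z up. On the housing's top sits a round aluminium burr head, 96 mm across, 16 mm high, with the adjuster in its middle.
- lug_hole (a point): Centre of the mouth of the hole in the aluminium lug on the mill's -y side, at the level of the housing's top (90 mm above the bench), 110 mm from the adjuster's axis. The lug is 56 x 70 mm, 16 mm thick, open below; the hole is vertical, 12 mm wide, chamfered by 2 mm, goes right through. z up.
- pin: Steel locking pin, loose, hanging upright by its head in a hole of the rack. Shank 10 mm thick, 45 mm long with a chamfered foot; head 20 mm thick, 40 mm tall (85 mm in all). Origin at the centre of the foot, z up along the pin. Fully home in the lug, its head rests on the lug, so the origin is 45 mm below lug_hole. In the rack its head spans 60 to 100 mm above the bench. Mass about 0.11 kg.
- plug: Steel bearing plug, not for this job, hanging in the rack's other hole: shank 10 mm, 30 mm long; flat wide head 32 mm across, 12 mm tall. Origin at the centre of its foot. Pin and plug may be in either hole.
- rack: Grey block fixed to the bench, 70 x 150 x 60 mm (x, y, z), with two 12 mm holes right through, at y = -40 and +40 mm of its frame. Origin at the centre of its underside.
- adjuster (a joint): Turn of the adjuster screw about its vertical axis, rad. It grows as the screw is turned clockwise seen from above. The screw seats against a hard stop at 4.0 and cannot turn further; a quarter turn back from there is 2.43. It starts 0.8 to 2.6 rad short of seated, stays where it is left (friction about 0.06 N m) and does not noticeably rise or sink.
- wing_grip (a point): Where to grip the wing across its thickness from above: on the screw axis, 144 mm above the bench, 10 mm under the wing's top. The wing turns with the screw: a black upright bar 46 mm long (along this x), 12 mm thick (y), 32 mm tall, on a bare metal disc 40 mm across whose top is 122 mm above the bench. z up. At joint value 0 its x is the mill's x.
- cup1: Small open steel sample cup, 50 mm across, 42 mm high, loose; a bystander. Origin under its centre.
- cup2: Another such cup.
- cup3: Another such cup.
- spoon: Steel spoon lying on the bench, 170 mm long; a bystander.

How it is judged (in metres and radians):
On the way, in this order (a step that is already met when the one before it is completed fails the run):
1. the pin is fully home in the lug, let go (horizontal distance between pin and lug_hole below 0.004 m and z of pin in the frame of lug_hole between -0.05 and -0.041 m and angle between pin's own z axis and vertical below 0.12 rad and contact force between pin and the fingers below 0.1 N), for 0.2 s.
2. the adjuster is turned until it seats (value of joint adjuster above 3.92 rad), for 0.1 s.
3. it is backed off a quarter turn (value of joint adjuster between 2.179 and 2.679 rad), for 0.2 s.
At the end, for the whole second after the job is handed in: Finishes holding: fingers grip the wing (over 2 N); the adjuster, seated (within 0.08 rad) after the pin went in, stands still a quarter turn (within 0.25 rad) back from its seat; the pin is upright in the lug, its head within 4 mm of resting on it (all of step 3 and horizontal distance between pin and lug_hole below 0.004 m and z of pin in the frame of lug_hole between -0.05 and -0.041 m and angle between pin's own z axis and vertical below 0.12 rad and velocity of joint adjuster between -0.1 and 0.1 rad/s and contact force between adjuster_c0 and the fingers above 2 N); the arm keeps its last pose, push and grip.
It fails at once if the plug is moved by more than 30 mm (distance of plug from where it was at the start of the episode above 0.03 m).
It fails at once if the cup1 is moved by more than 30 mm (distance of cup1 from where it was at the start of the episode above 0.03 m).
It fails at once if the cup2 is moved by more than 30 mm (distance of cup2 from where it was at the start of the episode above 0.03 m).
It fails at once if the cup3 is moved by more than 30 mm (distance of cup3 from where it was at the start of the episode above 0.03 m).
It fails at once if the spoon is moved by more than 30 mm (distance of spoon from where it was at the start of the episode above 0.03 m).
It also fails if it takes over 67 s, if anything falls off the work surface, if the arm or the gripper's body presses on something with over 40 N, if the wrist force passes 120 N, or if a joint passes its speed limit or range.

## Working session

There is one attempt and no reset: what is moved stays moved. The work goes in short steps, Python scripts to look and compute and a tool call to move; the robot and the scene stay as the last step left them, time stands still between calls to the robot, and variables do not carry over. Pictures are saved under pics/ and viewed, at most 10 in all, crops included, and the job is handed in when it is done.

Besides the shell and the picture viewer there is one more tool, called after "Request:" by a JSON object that holds its "api" and its "payload". carry_out: Moves the arm, as the interface text tells. Its arguments: {"type":"object","properties":{"motion":{"type":"array","items":{"type":"number"}},"grip_force":{"type":"number"}},"required":["motion"]}

```bash
mkdir -p pics; cat > h.py <<'E'
import numpy as np,cv2
from rig import bot
def cap(n,save=None):
    c=bot.capture(n)
    if save: cv2.imwrite('pics/'+save,c['img'][:,:,::-1])
    return c
def P(c):
    R=cv2.Rodrigues(np.array(c['rvec'],float))[0];return np.array(c['intrinsics'])@np.c_[R,np.array(c['tvec'],float).reshape(3)]
def proj(c,X):
    p=P(c)@np.r_[X,1.];return p[:2]/p[2]
def tri(cs,uvs):
    A=[]
    for c,(u,v) in zip(cs,uvs):
        p=P(c);A+= [u*p[2]-p[0],v*p[2]-p[1]]
    A=np.array([a/np.linalg.norm(a[:3]) for a in A]);return np.linalg.lstsq(A[:,:3],-A[:,3],rcond=None)[0]
def onz(c,uv,z):
    p=P(c);u,v=uv;A=np.array([u*p[2]-p[0],v*p[2]-p[1]]);return np.r_[np.linalg.solve(A[:,:2],-A[:,3]-A[:,2]*z),z]
E
python3 - <<'E'
from h import *
np.set_printoptions(precision=1,suppress=True)
s=bot.get_state();print(s['time_s'],s['ee_rot'],s['width'],bot.tip_extent)
for n in ['scene','top','wrist']:
    c=cap(n,n+'0.png')
    for k in ['mill','pin','plug','rack','adjuster','wing_grip','cup1','spoon','lug_hole']:
        try:
            print(n,k,[(round(d['conf'],2),np.array(d['centre']),proj(c,d['centre'])) for d in bot.find_in(n,k)[:4]])
        except Exception as e: print(n,k,e)
E
```

```text
0.0 [[ 0.9  0.5 -0. ]
 [ 0.5 -0.9  0. ]
 [ 0.  -0.  -1. ]] 85.41865045634066 11.0
scene mill [(0.85, array([573.4, 102.5,  85.7]), array([357.9, 217. ])), (0.54, array([ 686.5, -170.7,   28.7]), array([254.4, 199.7]))]
scene pin [(0.58, array([ 560.6, -302.8,   84.9]), array([257.3, 141.2]))]
scene plug [(0.64, array([ 551.9, -224.6,   69.5]), array([277.5, 156.2])), (0.24, array([518.8,  76.4, 131.1]), array([365.7, 187.6]))]
scene rack [(0.58, array([ 576.2, -252.7,   49.8]), array([265.4, 160.8])), (0.29, array([ 686.4, -173.5,   26.8]), array([253.8, 199.6]))]
scene adjuster [(0.77, array([518.8,  77.2, 138.6]), array([366.2, 185.6]))]
scene wing_grip [(0.61, array([455.7, 327.8,  23.1]), array([457.5, 257.3])), (0.57, array([516. ,  76.3, 130.5]), array([366.4, 187.2]))]
scene cup1 [(0.75, array([ 686. , -169.6,   26. ]), array([254.9, 200.5])), (0.64, array([ 716.3, -289.3,   26.8]), array([219.8, 184.1])), (0.56, array([457.2, 325.9,  23. ]), array([456.5, 257.2]))]
scene spoon [(0.7, array([653.3, 329.7,  15.6]), array([408.1, 310.7]))]
scene lug_hole [(0.67, array([581.8, 10
[... 390 characters left out ...]
 (0.28, array([642.7, 327.6,  11.1]), array([177.5, 203.3]))]
top adjuster [(0.72, array([504.3,  67.3, 121.1]), array([280.8, 258.6]))]
top wing_grip [(0.72, array([ 546.9, -266.1,   57.9]), array([432.8, 241. ]))]
top cup1 [(0.98, array([462.6, 328.5,  17.4]), array([170.3, 279.8])), (0.79, array([ 683.3, -172. ,   19.9]), array([385.3, 186. ])), (0.61, array([ 717.1, -290.5,   23.4]), array([434. , 172.1]))]
top spoon [(0.79, array([643.2, 329.5,  13.5]), array([176.4, 202.9]))]
top lug_hole [(0.92, array([538.4,  72.8,  93.2]), array([279.7, 243.3]))]
wrist mill []
wrist pin []
wrist plug []
wrist rack []
wrist adjuster []
wrist wing_grip []
wrist cup1 []
wrist spoon []
wrist lug_hole []
```

```bash
cd pics; python3 -c "
import cv2
a=cv2.imread('scene0.png')[110:340,190:500];b=cv2.imread('top0.png')[150:320,150:480]
cv2.imwrite('s1.png',cv2.resize(a,None,fx=2.5,fy=2.5,interpolation=2));cv2.imwrite('t1.png',cv2.resize(b,None,fx=2.4,fy=2.4,interpolation=2))"
```

```text
(no output)
```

View pics/s1.png

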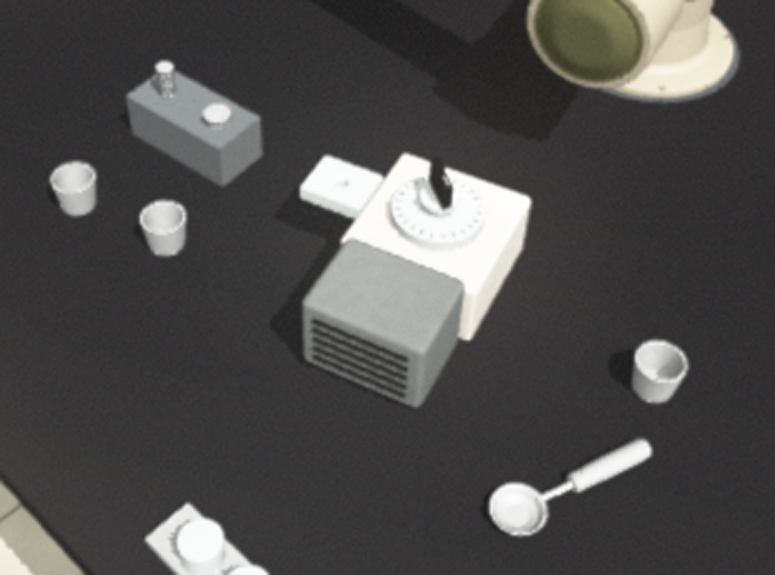

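View pics/t1.png

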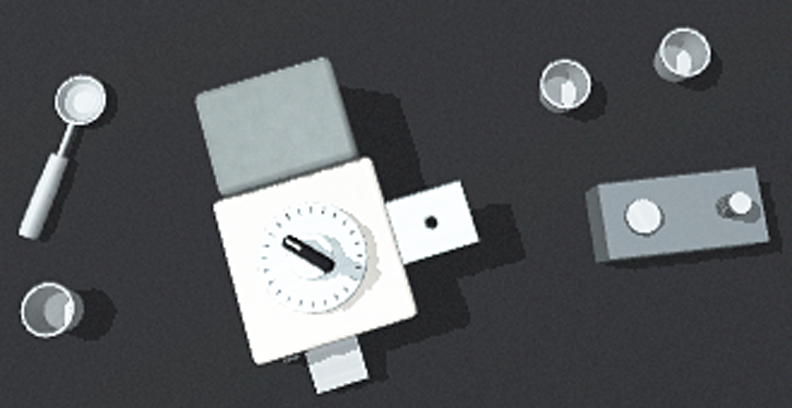

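The scene picture shows the tall slim pin in the far hole of the rack, about (256,137) in the raw image, with the plug beside it. In the top picture the pin head is at about (458,235), the lug's dark hole at (329.6,242.5) and the black wing at (278,256).

```bash
cat > m.py <<'E'
from h import *
np.set_printoptions(precision=1,suppress=True)
T=cap('top');S=cap('scene')
def blob(c,uv,r,dark,th):
    g=cv2.cvtColor(c['img'],cv2.COLOR_RGB2GRAY).astype(float);g=cv2.resize(g,None,fx=4,fy=4,interpolation=2)
    x,y=[int(round(4*k)) for k in uv];w=4*r;p=g[y-w:y+w,x-w:x+w]
    m=((p<th) if dark else (p>th)).astype(np.uint8)
    n,l,st,ce=cv2.connectedComponentsWithStats(m)
    i=1+np.argmax(st[1:,4]);return (np.array([x-w,y-w])+ce[i]+.5)/4-.5,st[i,4]/16,(l==i),np.array([x-w,y-w])
E
python3 - <<'E'
from m import *
a=blob(T,(329.6,242.5),5,1,150);b=blob(S,(327.2,183.6),4,1,185);print('hole',a[:2],b[:2],tri([T,S],[a[0],b[0]]),onz(T,a[0],90),onz(S,b[0],90))
a=blob(T,(458.3,234.6),6,0,170);b=blob(S,(256,136.8),5,0,190);print('pin',a[:2],b[:2],tri([T,S],[a[0],b[0]]),onz(T,a[0],100),onz(S,b[0],100))
a=blob(T,(278.3,255.8),13,1,80);print('wing',a[:2],onz(T,a[0],150))
ys,xs=np.nonzero(a[2]);o=a[3];r=cv2.minAreaRect(np.c_[xs,ys].astype(np.float32));bx=cv2.boxPoints(r);print([onz(T,((q+o)+.5)/4-.5,154)for q in bx])
m=np.c_[xs,ys];m=m-m.mean(0);w,v=np.linalg.eigh(m.T@m);d=v[:,1]
p0=onz(T,a[0],154);p1=onz(T,a[0]+8*d,154);print('wing ang',np.degrees(np.arctan2(*(p1-p0)[[1,0]])))
# mill orientation: housing quad + lug in top image
print('rack edges', [onz(T,(150+x/2.4,150+y/2.4),60) for x,y in[(600,186),(756,168),(769,243),(608,262)]])
print('mill corners',[onz(T,(150+x/2.4,150+y/2.4),90) for x,y in[(213,203),(371,157),(415,314),(257,364)]])
for k in ['pin','adjuster']:
  for n,c in(('top',T),('scene',S)):
    for d in bot.masks_of(n,k)[:1]:
        ys,xs=np.nonzero(d['mask']);print(k,n,d['conf'],xs.min(),xs.max(),ys.min(),ys.max(),xs.mean(),ys.mean())
E
```

```text
Traceback (most recent call last):
  File "m.py", line 9, in blob
    i=1+np.argmax(st[1:,4]);return (np.array([x-w,y-w])+ce[i]+.5)/4-.5,st[i,4]/16,(l==i),np.array([x-w,y-w])
        ~~~~~~~~~^^^^^^^^^^
ValueError: attempt to get argmax of an empty sequence
```

Use a relative threshold (midway between patch min and max).

```bash
sed -i 's/    m=((p<th)/    th=(np.percentile(p,1)+np.percentile(p,99))\/2\n    m=((p<th)/' m.py; python3 - <<'E'
from m import *
a=blob(T,(329.6,242.5),5,1,0);b=blob(S,(327.2,183.6),3,1,0);print('hole',a[:2],b[:2],tri([T,S],[a[0],b[0]]),onz(T,a[0],90),onz(S,b[0],90))
a=blob(T,(458.3,234.6),6,0,170);b=blob(S,(256,136.8),4,0,190);print('pin',a[:2],b[:2],tri([T,S],[a[0],b[0]]),onz(T,a[0],100),onz(S,b[0],100))
a=blob(T,(278.3,255.8),13,1,80);print('wing',a[:2],onz(T,a[0],150))
ys,xs=np.nonzero(a[2]);o=a[3];r=cv2.minAreaRect(np.c_[xs,ys].astype(np.float32));bx=cv2.boxPoints(r);print([onz(T,((q+o)+.5)/4-.5,154)for q in bx])
m=np.c_[xs,ys];m=m-m.mean(0);w,v=np.linalg.eigh(m.T@m);d=v[:,1]
p0=onz(T,a[0],154);p1=onz(T,a[0]+8*d,154);print('wing ang',np.degrees(np.arctan2(*(p1-p0)[[1,0]])))
print('rack edges', [onz(T,(150+x/2.4,150+y/2.4),60) for x,y in[(600,186),(756,168),(769,243),(608,262)]])
print('mill corners',[onz(T,(150+x/2.4,150+y/2.4),90) for x,y in[(213,203),(371,157),(415,314),(257,364)]])
for k in ['pin','adjuster']:
  for n,c in(('top',T),('scene',S)):
    for d in bot.masks_of(n,k)[:1]:
        ys,xs=np.nonzero(d['mask']);print(k,n,d['conf'],xs.min(),xs.max(),ys.min(),ys.max(),xs.mean(),ys.mean())
E
```

```text
hole (array([329.3, 242.3]), np.float64(20.1875)) (array([327.9, 183. ]), np.float64(4.125)) [541.  -33.2  86.9] [540.9 -33.3  90. ] [543.2 -30.7  90. ]
pin (array([458.2, 233.7]), np.float64(70.5)) (array([255.6, 137. ]), np.float64(35.875)) [ 558.9 -310.6   94.9] [ 557.9 -308.2  100. ] [ 562.7 -305.8  100. ]
wing (array([278.9, 255.7]), np.float64(128.625)) [508.3  68.6 150. ]
[array([516.3,  93.5, 154. ]), array([527.1,  86.8, 154. ]), array([501.4,  46. , 154. ]), array([490.7,  52.8, 154. ])]
wing ang 59.46983608663375
rack edges [array([ 577. , -193.6,   60. ]), array([ 594. , -341.3,   60. ]), array([ 523.9, -347.5,   60. ]), array([ 506.6, -197.7,   60. ])]
mill corners [array([557.5, 161.6,  90. ]), array([599.4,  20. ,  90. ]), array([459.8, -19.3,  90. ]), array([417.5, 117.7,  90. ])]
pin top 0.47 449 462 230 240 455.61206896551727 234.98275862068965
pin scene 0.5 252 259 135 148 255.76404494382024 141.64044943820224
adjuster top 0.72 269 288 247 264 278.88 255.74545454545455
adjuster scene 0.51 358 372 174 194 364.86341463414635 186.0780487804878
```

```bash
cat >> h.py <<'E'
def go(x,y,z,yaw):  # yaw of tool x axis, deg
    s=bot.get_state();R=np.array(s['ee_rot']);p=np.array(s['eef_pos'])
    cur=np.degrees(np.arctan2(R[1,0],R[0,0]));d=R.T@(np.array([x,y,z])-p)
    print('t',round(s['time_s'],2),'p',p.round(1),'yaw',cur.round(2),'w',round(s['width'],1),'q6',round(s['qpos'][5],1),'shift',d.round(1),'twist',-np.radians((yaw-cur+180)%360-180).round(4))
E
python3 -c "
from h import *
go(560,-309,200,106.5)"
```

```text
t 1.9 p [ 237.7 -468.1  242.3] yaw 26.92 w 85.5 q6 -12.8 shift [359.5   4.   42.3] twist -1.389
```

Request:
{"api": "carry_out", "payload": {"motion": [0,359.5,4,42.3,-1.389,0,359.5,4,42.3,-1.389,0,359.5,4,42.3,-1.389,0,359.5,4,42.3,-1.389,0,359.5,4,42.3,-1.389,0,359.5,4,42.3,-1.389,0,359.5,4,42.3,-1.389,0,359.5,4,42.3,-1.389]}}

```text
time_s: 2.57
eef_pos: [536.2, -320.2, 203.1]
ee_rot: [[0.095, 0.996, 0.0], [0.996, -0.095, -0.0], [-0.0, 0.0, -1.0]]
force: [0.7, -1.7, 0.9]
width: 85.7
finger_force: 0.0
```

```bash
python3 -c "
from h import *
go(560,-309,200,106.5)"
```

```text
t 2.57 p [ 536.2 -320.2  203.1] yaw 84.57 w 85.7 q6 -36.1 shift [13.4 22.6  3.1] twist -0.3827
```

Request:
{"api": "carry_out", "payload": {"motion": [0,13.4,22.6,3,-0.383,0,13.4,22.6,3,-0.383,0,13.4,22.6,3,-0.383,0,13.4,22.6,3,-0.383,0,13.4,22.6,3,-0.383,0,13.4,22.6,3,-0.383]}}

```text
time_s: 3.07
eef_pos: [558.1, -310.7, 200.4]
ee_rot: [[-0.274, 0.962, 0.0], [0.962, 0.274, -0.0], [-0.0, 0.0, -1.0]]
force: [0.3, 0.2, 0.1]
width: 85.7
finger_force: 0.0
```

```bash
python3 - <<'E'
from h import *
np.set_printoptions(precision=1,suppress=True)
go(560,-309,200,106.5)
c=cap('wrist','w1.png')
import pickle;pickle.dump(c,open('w1.pkl','wb'))
for k in['pin','plug','rack']:
    print(k,[(d['conf'],np.array(d['centre'])) for d in bot.find_in('wrist',k)])
for X in [(560,-308,100),(560,-308,60),(548,-228,72)]: print(proj(c,X))
E
```

```text
t 3.07 p [ 558.1 -310.7  200.4] yaw 105.93 w 85.7 q6 -55.5 shift [1.1 2.3 0.4] twist -0.01
pin [(0.79, array([ 558.2, -305.8,   97.3]))]
plug [(0.59, array([ 549.4, -230.2,   70.7]))]
rack [(0.55, array([ 550.6, -265. ,   62.3]))]
[325.4 203.1]
[324.9 190.1]
[337.9 101.1]
```

View pics/w1.png

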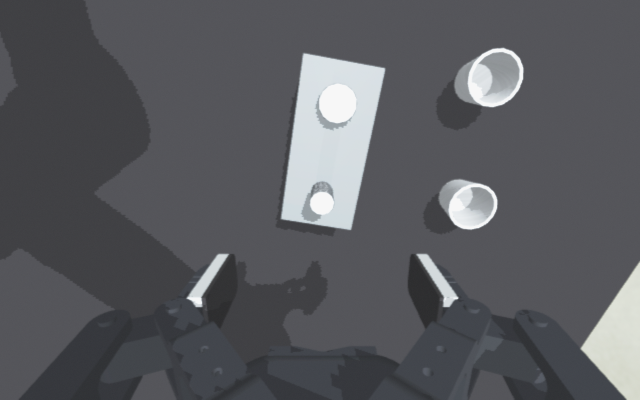

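The wrist picture shows the pin's bright head top at about (321,203) with the plug's wider disc at (337,103), and both cups clear of the fingers.

```bash
cat > wp.py <<'E'
from m import *
import pickle
c=pickle.load(open('w1.pkl','rb'))
a=blob(c,(321.5,203.5),14,0,0);t=blob(T,(458.2,234),6,0,0);s=blob(S,(255.6,137),4,0,0)
print(a[:2],t[:2]);print(onz(c,a[0],100),onz(T,t[0],100),tri([c,T],[a[0],t[0]]),tri([c,T,S],[a[0],t[0],s[0]]))
# plug as scale check
b=blob(c,(337.5,103),22,0,0);print(b[:2],onz(c,b[0],72))
print(bot.get_state()['qpos'])
E
python3 wp.py
```

```text
(array([323.4, 203.9]), np.float64(562.875)) (array([458.2, 233.7]), np.float64(70.625))
[ 558.6 -309.1  100. ] [ 557.9 -308.2  100. ] [ 559.8 -313.8   85.3] [ 559.  -310.7   94.6]
(array([338.7, 100.5]), np.float64(1696.625)) [ 548.5 -227.3   72. ]
[-39.6  34.2  67.5   0.   78.2 -55.7]
```

```bash
python3 -c "
from h import *
go(558,-308.7,78,106.5)"
```

```text
t 3.37 p [ 558.2 -310.6  200.4] yaw 106.1 w 85.1 q6 -55.7 shift [  1.9   0.3 122.4] twist -0.0071
```

Request:
{"api": "carry_out", "payload": {"motion": [0,2,0.3,40,-0.007,0,2,0.3,75,-0.007,0,2,0.3,90,-0.007,0,2,0.3,95,-0.007,0,2,0.3,95,-0.007,0,2,0.3,95,-0.007]}}

```text
time_s: 3.87
eef_pos: [558.6, -309.0, 106.7]
ee_rot: [[-0.285, 0.959, 0.002], [0.959, 0.285, -0.001], [-0.002, 0.001, -1.0]]
force: [0.8, -0.6, 0.2]
width: 85.8
finger_force: 0.0
```

```bash
python3 -c "
from h import *
go(558,-308.7,78,106.5)"
```

```text
t 3.87 p [ 558.6 -309.   106.7] yaw 106.54 w 85.8 q6 -56.0 shift [ 0.5 -0.5 28.7] twist 0.0008
```

Request:
{"api": "carry_out", "payload": {"motion": [0,0.5,-0.5,15,0,0,0.5,-0.5,28,0,0,0.5,-0.5,28,0,0,0.5,-0.5,28,0,0.5,0.5,-0.5,28,0,0.6,0.5,-0.5,28,0,0.7,0.5,-0.5,28,0,0.9,0.5,-0.5,28,0], "grip_force": 30}}

```text
time_s: 4.53
eef_pos: [557.7, -308.3, 78.0]
ee_rot: [[-0.285, 0.959, 0.001], [0.959, 0.285, -0.001], [-0.001, 0.001, -1.0]]
force: [-0.6, 0.3, -0.5]
width: 38.8
finger_force: 0.0
```

Request:
{"api": "carry_out", "payload": {"motion": [1,0,0,0,0,1,0,0,0,0,1,0,0,0,0,1,0,0,0,0,1,0,0,0,0,1,0,0,0,0], "grip_force": 40}}

```text
time_s: 5.03
eef_pos: [557.6, -308.2, 77.7]
ee_rot: [[-0.285, 0.959, 0.0], [0.959, 0.285, -0.0], [-0.0, 0.0, -1.0]]
force: [-0.4, 1.8, 5.9]
width: 18.8
finger_force: 39.3
```

```bash
python3 -c "
from h import *
go(558,-308.7,170,106.5);s=bot.get_state();print(s['finger_force'],s['force'],s['torque'])"
```

```text
t 5.03 p [ 557.6 -308.2   77.7] yaw 106.56 w 18.8 q6 -56.0 shift [ -0.6   0.3 -92.3] twist 0.001
39.32929873466492 [-0.4475097   1.77960475  5.91966595] [0.20137643 0.05955621 0.01042129]
```

Request:
{"api": "carry_out", "payload": {"motion": [1,0,0,-20,0,1,0,0,-50,0,1,0,0,-80,0,1,0,0,-100,0,1,0,0,-100,0,1,0,0,-100,0]}}

```text
time_s: 5.53
eef_pos: [557.4, -308.2, 177.2]
ee_rot: [[-0.285, 0.959, 0.0], [0.959, 0.285, -0.0], [-0.0, 0.0, -1.0]]
force: [0.5, 0.5, -2.1]
width: 18.8
finger_force: 39.8
```

```bash
python3 - <<'E'
from h import *
go(541,-33.2,180,106.5)
c=cap('wrist','w2.png');import pickle;pickle.dump(c,open('w2.pkl','wb'))
R=np.array(bot.get_state()['ee_rot']);p=np.array(bot.get_state()['eef_pos'])
for dz in(-22.3,0,62.7):print(proj(c,p+R@[0,0,dz]))
E
```

```text
t 5.53 p [ 557.4 -308.2  177.2] yaw 106.56 w 18.8 q6 -56.0 shift [268.3  62.6  -2.9] twist 0.001
[321.85688156 293.31958143]
[321.82252425 266.7608549 ]
[321.76334509 221.01446744]
```

View pics/w2.png

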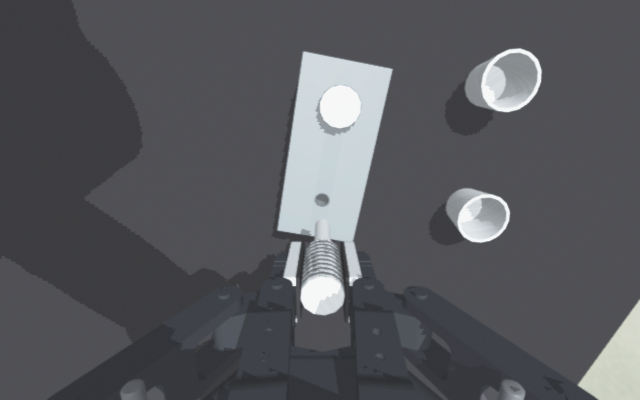

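The pin hangs straight in the jaws: its head top is at (322,294) and its foot near (322,221), as predicted, and the empty rack hole is at (321,200).

Request:
{"api": "carry_out", "payload": {"motion": [1,40,9.3,0,0,1,80,18.6,0,0,1,120,28,0,0,1,160,37.3,0,0,1,200,46.6,0,0,1,230,53.6,0,0,1,255,59.5,0,0,1,268.3,62.6,0,0]}}

```text
time_s: 6.25
eef_pos: [539.8, -30.3, 175.6]
ee_rot: [[-0.287, 0.958, -0.003], [0.958, 0.287, 0.001], [0.002, -0.003, -1.0]]
force: [0.5, -0.1, -0.3]
width: 18.8
finger_force: 39.8
```

Request:
{"api": "carry_out", "payload": {"motion": [1,0,0,0,0,1,0,0,0,0,1,0,0,0,0]}}

```text
time_s: 6.5
eef_pos: [541.0, -34.3, 176.7]
ee_rot: [[-0.284, 0.959, -0.001], [0.959, 0.284, -0.0], [0.0, -0.001, -1.0]]
force: [0.1, -0.9, -1.0]
width: 18.7
finger_force: 39.8
```

```bash
python3 - <<'E'
from h import *
np.set_printoptions(precision=1,suppress=True)
import pickle;c0=pickle.load(open('w2.pkl','rb'));print('rackhole',onz(c0,(321.5,200.2),60))
go(541,-33.2,177,106.5)
c=cap('wrist','w3.png');pickle.dump(c,open('w3.pkl','wb'))
s=bot.get_state();R=np.array(s['ee_rot']);p=np.array(s['eef_pos'])
for dz in(-22.3,0,62.7):print(proj(c,p+R@[0,0,dz]))
print(proj(c,(541,-33.2,90)))
cv2.imwrite('pics/w3c.png',cv2.resize(c['img'][100:340,160:480,::-1],None,fx=2.5,fy=2.5,interpolation=2))
E
```

```text
rackhole [ 557.  -309.1   60. ]
t 6.5 p [541.  -34.3 176.7] yaw 106.5 w 18.7 q6 -32.5 shift [ 1.1  0.3 -0.3] twist -0.0
[322.5 296.5]
[322.4 269.4]
[322.3 222.8]
[322.9 209.9]
```

View pics/w3c.png

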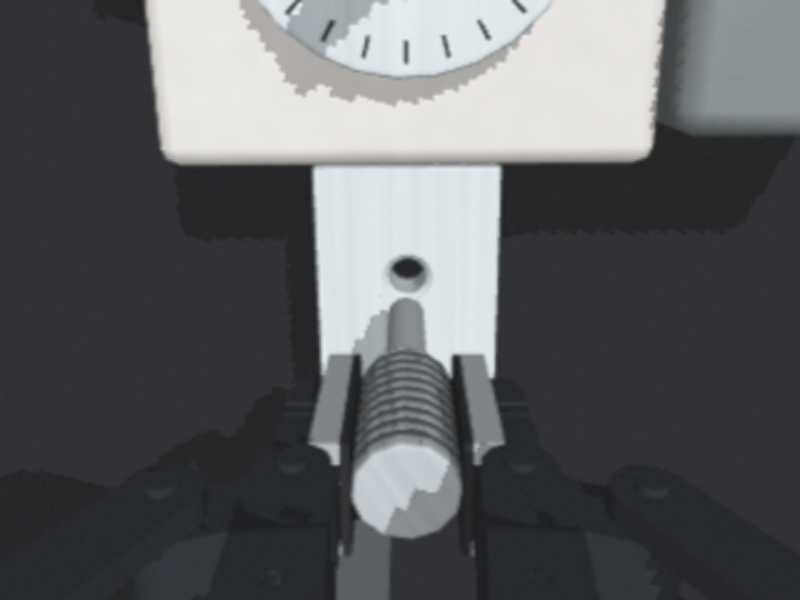

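The wrist crop shows the pin hanging straight in the jaws and the lug hole's chamfer rim centred at about (408,274) in the crop, i.e. raw (323.1,209.6), close to the predicted (322.9,209.9).

```bash
python3 - <<'E'
from m import *
import pickle
c=pickle.load(open('w3.pkl','rb'))
g=cv2.cvtColor(c['img'],7).astype(int);print(g[198:220,310:338])
for uv in[(323.1,209.4),(323.1,209.9)]:print(onz(c,uv,90))
E
```

```text
[[230 229 228 227 227 225 225 227 229 229 228 228 229 228 226 225 225 226
  227 228 228 228 228 229 226 226 227 226]
 [230 229 228 227 228 225 225 228 229 228 228 228 228 227 226 225 225 226
  227 228 228 228 229 228 227 226 226 226]
 [230 229 227 227 228 225 226 227 229 228 227 227 226 225 224 223 225 225
  227 228 229 228 228 228 227 226 226 226]
 [230 229 228 226 227 226 225 227 227 223 218 212 210 209 207 211 219 223
  226 228 229 229 229 228 227 226 226 226]
 [230 230 227 227 227 226 224 222 215 191 169 158 156 153 153 163 187 210
  220 226 228 229 229 228 227 226 226 226]
 [230 229 228 227 226 222 213 194 173 155 135 104  92  83  97 126 143 157
  177 208 225 228 229 228 226 226 227 226]
 [229 229 228 227 223 206 180 165 139  98  66  51  45  43  50  61  81 118
  150 177 210 225 228 228 227 226 226 226]
 [230 229 227 225 217 193 166 121  71  49  39  38  38  37  39  40  45  76
  114 147 180 211 226 228 227 226 227 226]
 [230 230 227 221 206 185 151  82  43  39  38  40  37  38  37  38  39  46
   77 125 163 191 220 227 227 226 226 226]
 [230 229 227 217 196 175 124  65  41  39  38  
[... 814 characters left out ...]
167 167 165 162 158 153 144 141
  157 185 204 209 219 227 226 227 227 226]
 [230 230 228 226 226 225 223 209 176 171 168 166 165 163 160 154 148 159
  192 210 211 216 225 228 227 226 227 226]
 [230 230 228 226 226 226 225 225 218 202 185 180 175 172 169 168 177 197
  214 215 216 221 228 228 227 227 227 227]
 [230 228 225 227 227 226 226 228 228 228 225 217 209 206 204 209 217 218
  218 218 221 226 229 228 227 227 227 227]
 [229 223 217 225 226 226 226 228 228 226 225 221 220 220 221 221 221 220
  221 224 227 228 229 228 227 227 227 226]
 [230 229 227 227 226 226 226 225 214 186 173 154 153 162 182 205 214 220
  224 228 229 228 229 228 227 227 226 227]]
[541.1 -32.8  90. ]
[541.2 -33.2  90. ]
```

```bash
python3 -c "
from h import *
go(541.2,-32.6,158,106.5)"
```

```text
t 6.65 p [541.  -34.3 177.1] yaw 106.47 w 18.8 q6 -32.5 shift [ 1.6  0.7 19.1] twist -0.0006
```

Request:
{"api": "carry_out", "payload": {"motion": [1,1.6,0.7,5,0,1,1.6,0.7,12,0,1,1.6,0.7,18,0,1,1.6,0.7,18,0,1,1.6,0.7,18,0]}}

```text
time_s: 7.07
eef_pos: [541.0, -31.4, 158.8]
ee_rot: [[-0.285, 0.959, -0.001], [0.959, 0.285, 0.0], [0.001, -0.001, -1.0]]
force: [-0.3, -0.2, -2.0]
width: 18.9
finger_force: 39.8
```

```bash
python3 -c "
from h import *
go(541.2,-32.6,144,106.5)"
```

```text
t 7.07 p [541.  -31.4 158.8] yaw 106.56 w 18.9 q6 -32.3 shift [-1.2 -0.1 14.8] twist 0.001
```

Request:
{"api": "carry_out", "payload": {"motion": [1,-0.8,0,4,0,1,-0.8,0,8,0,1,-0.8,0,12,0,1,-0.8,0,14,0,1,-0.8,0,14,0]}}

```text
time_s: 7.48
eef_pos: [541.2, -32.1, 144.7]
ee_rot: [[-0.285, 0.959, -0.001], [0.959, 0.285, 0.0], [0.001, -0.001, -1.0]]
force: [-0.2, 0.5, -1.8]
width: 18.4
finger_force: 39.8
```

Request:
{"api": "carry_out", "payload": {"motion": [1,0,0,8,0,1,0,0,16,0,1,0,0,24,0,1,0,0,30,0,1,0,0,34,0,1,0,0,35,0,1,0,0,35,0]}}

```text
time_s: 8.07
eef_pos: [541.3, -32.2, 110.0]
ee_rot: [[-0.285, 0.959, -0.001], [0.959, 0.285, 0.0], [0.0, -0.001, -1.0]]
force: [-0.6, -0.5, -0.8]
width: 19.1
finger_force: 39.8
```

Request:
{"api": "carry_out", "payload": {"motion": [1,0,0,1,0,1,0,0,2,0,1,0,0,3,0,1,0,0,3,0]}}

```text
time_s: 8.4
eef_pos: [541.6, -32.3, 107.7]
ee_rot: [[-0.285, 0.959, 0.001], [0.959, 0.285, -0.0], [-0.0, 0.0, -1.0]]
force: [-0.8, -0.4, 1.9]
width: 18.7
finger_force: 40.3
```

Request:
{"api": "carry_out", "payload": {"motion": [1,0,0,0.5,0,0.7,0,0,0,0,0.5,0,0,0,0,0.3,0,0,0,0,0.3,0,0,0,0,0.3,0,0,0,0]}}

```text
time_s: 8.9
eef_pos: [541.4, -32.1, 107.3]
ee_rot: [[-0.285, 0.959, 0.0], [0.959, 0.285, 0.0], [0.0, 0.0, -1.0]]
force: [-0.3, -0.4, -0.2]
width: 59.7
finger_force: 0.0
```

Request:
{"api": "carry_out", "payload": {"motion": [0.2,0,0,-10,0,0,0,0,-40,0,0,0,0,-75,0,0,0,0,-100,0,0,0,0,-110,0,0,0,0,-110,0,0,0,0,-110,0]}}

```text
time_s: 9.48
eef_pos: [541.1, -32.1, 216.8]
ee_rot: [[-0.285, 0.959, -0.001], [0.959, 0.285, 0.0], [0.0, -0.001, -1.0]]
force: [-0.4, 1.7, 0.2]
width: 85.5
finger_force: 0.0
```

```bash
python3 - <<'E'
from m import *
print(bot.get_state()['force'])
go(508.3,68.6,217,59.5)
c=cap('wrist','w4.png');print('pin',[(d['conf'],np.array(d['centre'])) for d in bot.find_in('wrist','pin')])
print('adj',[(d['conf'],np.array(d['centre'])) for d in bot.find_in('wrist','adjuster')])
print([proj(c,(541.2,-32.6,z)) for z in (90,130)])
w=c['img'][:,:,::-1]
s=cv2.resize(S['img'][130:230,290:430,::-1],None,fx=4,fy=4,interpolation=2)
cv2.imwrite('pics/c4.png',np.hstack([cv2.resize(w[60:330,200:440],(356,400)),cv2.resize(s,(440,314)) if 0 else cv2.resize(s,(440,400))]))
E
```

```text
[ 0.1 -0.1 -0.2]
t 9.58 p [540.8 -32.  215.7] yaw 106.56 w 85.4 q6 -32.3 shift [105.7  -2.5  -1.2] twist 0.8213
pin [(0.79, array([544.7, -29. , 127. ]))]
adj [(0.69, array([510.4,  68.6, 153. ]))]
[array([322.9, 197.7]), array([322.9, 212.6])]
```

View pics/c4.png

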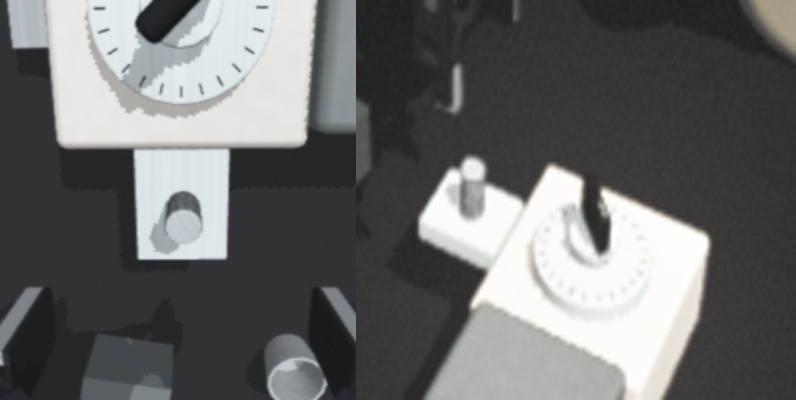

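Both views show the pin upright in the lug with its head resting on the lug face (head at (183,218) left and (472,185) right), and the jaws free. Next I go over the wing.

Request:
{"api": "carry_out", "payload": {"motion": [0,35,-1,0,0.12,0,70,-2,0,0.24,0,95,-2.5,0,0.36,0,105.7,-2.5,0,0.48,0,105.7,-2.5,0,0.6,0,105.7,-2.5,0,0.71,0,105.7,-2.5,0,0.821,0,105.7,-2.5,0,0.821]}}

```text
time_s: 10.4
eef_pos: [508.7, 68.5, 216.8]
ee_rot: [[0.51, 0.86, -0.001], [0.86, -0.51, 0.0], [-0.0, -0.001, -1.0]]
force: [0.5, 0.0, -0.3]
width: 85.8
finger_force: 0.0
```

```bash
python3 - <<'E'
from m import *
go(508.3,68.6,217,59.5)
c=cap('wrist','w5.png');import pickle;pickle.dump(c,open('w5.pkl','wb'))
print([proj(c,(508.3,68.6,z)) for z in (106,122,154)])
print('adj',[(d['conf'],np.array(d['centre'])) for d in bot.find_in('wrist','adjuster')])
E
```

```text
t 10.5 p [508.8  68.4 216.9] yaw 59.71 w 85.4 q6 24.8 shift [-0.1 -0.5 -0.1] twist 0.0037
[array([322.2, 201.4]), array([322.2, 207.4]), array([322.2, 222.1])]
adj [(0.57, array([512.2,  72.7, 134.3]))]
```

View pics/w5.png

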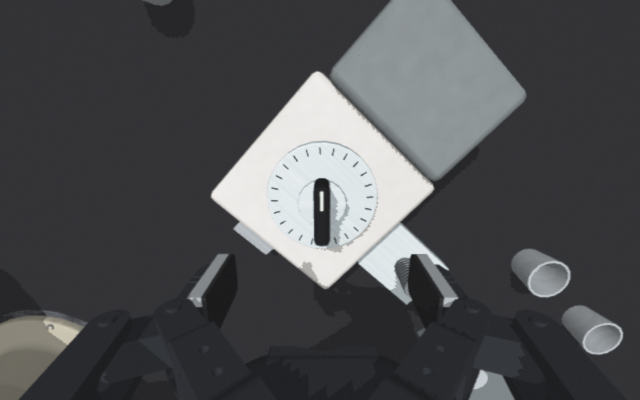

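The wrist picture shows the wing aligned with the jaws' x axis, spanning about rows 178–246 at column 322, on a dial centred near (322,195). The axis therefore lies about 5 mm beyond my top-camera estimate along tool x, so I'll refine it.

```bash
python3 - <<'E'
from m import *
import pickle
c=pickle.load(open('w5.pkl','rb'))
g=cv2.cvtColor(c['img'],7).astype(np.uint8)
m=(g[165:255,300:345]<75).astype(np.uint8)
n,l,st,ce=cv2.connectedComponentsWithStats(m);i=1+np.argmax(st[1:,4]);print(st[i])
ys,xs=np.nonzero(l==i)
for y in range(176-165,250-165,4):
    k=xs[ys==y]; print(y+165,k.min()+300 if len(k) else None,k.max()+300 if len(k) else None,end='; ')
y0,y1=ys.min()+165,ys.max()+165
print();print('ends at 154:',onz(c,(322,y0-.5),154),onz(c,(322,y1+.5),154), 'top end at 122',onz(c,(322,y0-.5),122))
# dial: edge points at z=106
print('dial',[onz(c,q,106) for q in [(268,195),(377,195),(322.5,141)]])
print('hole-based',np.array([541.3,-32.3])+110*np.array([-np.sin(np.radians(16.5)),np.cos(np.radians(16.5))]))
E
```

```text
[ 14  14  16  66 889]
176 None None; 180 316 327; 184 315 328; 188 314 328; 192 314 329; 196 314 329; 200 314 329; 204 314 329; 208 314 329; 212 314 329; 216 314 329; 220 315 329; 224 315 329; 228 315 329; 232 315 329; 236 315 329; 240 315 328; 244 317 327; 248 None None; 
ends at 154: [524.1  95.9 154. ] [499.5  53.7 154. ] top end at 122 [520.2  89.4 122. ]
dial [array([471.2,  96.9, 106. ]), array([551.6,  50. , 106. ]), array([534.3, 112.7, 106. ])]
hole-based [510.1  73.2]
```

Request:
{"api": "carry_out", "payload": {"motion": [0,5,-0.5,10,0,0,5,-0.5,35,0,0,5,-0.5,60,0,0,5,-0.5,75,0,0,5,-0.5,80,0,0,5,-0.5,80,0,0.3,5,-0.5,80,0,0.5,5,-0.5,80,0]}}

```text
time_s: 11.37
eef_pos: [511.6, 73.0, 138.3]
ee_rot: [[0.507, 0.862, 0.002], [0.862, -0.507, -0.0], [0.001, 0.002, -1.0]]
force: [0.8, -0.1, 0.6]
width: 64.1
finger_force: 0.0
```

Request:
{"api": "carry_out", "payload": {"motion": [0.8,0,0,0,0,1,0,0,0,0,1,0,0,0,0,1,0,0,0,0,1,0,0,0,0,1,0,0,0,0], "grip_force": 40}}

```text
time_s: 11.87
eef_pos: [510.9, 73.1, 137.7]
ee_rot: [[0.507, 0.862, 0.0], [0.862, -0.507, 0.0], [0.0, -0.0, -1.0]]
force: [-3.3, 0.5, 5.7]
width: 11.4
finger_force: 40.7
```

```bash
python3 -c "
from h import *
go(510.8,73.2,137,59.5-92);s=bot.get_state();print(s['force'],s['torque'],s['finger_force'],s['qpos'])"
```

```text
t 11.87 p [510.9  73.1 137.7] yaw 59.52 w 11.4 q6 25.6 shift [ 0.  -0.2  0.7] twist 1.606
[-3.26016023  0.46286746  5.65408139] [ 0.17737256  0.55298061 -0.04430902] 40.66163241863251 [-4.88527882e+00  2.30182934e+01  9.53536813e+01  1.20505938e-02
  6.16250668e+01  2.55917283e+01]
```

Request:
{"api": "carry_out", "payload": {"motion": [1,0,0,0,0.12,1,0,0,0,0.24,1,0,0,0,0.36,1,0,0,0,0.48,1,0,0,0,0.6,1,0,0,0,0.72,1,0,0,0,0.84,1,0,0,0,0.96]}}

```text
time_s: 12.53
eef_pos: [512.2, 71.1, 137.8]
ee_rot: [[0.997, 0.073, 0.003], [0.073, -0.997, -0.004], [0.003, 0.004, -1.0]]
force: [3.6, -11.7, 1.2]
width: 11.3
finger_force: 40.3
```

Request:
{"api": "carry_out", "payload": {"motion": [1,0,0,0,0.1,1,0,0,0,0.2,1,0,0,0,0.3,1,0,0,0,0.4,1,0,0,0,0.45,1,0,0,0,0.48,1,0,0,0,0.48]}}

```text
time_s: 13.12
eef_pos: [512.0, 69.9, 137.8]
ee_rot: [[0.92, -0.392, 0.002], [-0.392, -0.92, -0.006], [0.004, 0.005, -1.0]]
force: [1.9, -18.6, 1.8]
width: 11.2
finger_force: 40.5
```

```bash
python3 -c "
from h import *
go(510.8,73.2,137,59.5-92);s=bot.get_state();print(s['force'],s['torque'],s['finger_force'],s['joint_efforts'])"
```

```text
t 13.12 p [512.   69.9 137.8] yaw -23.07 w 11.2 q6 108.2 shift [-2.4 -2.6  0.7] twist 0.1645
[  1.88915199 -18.63464897   1.81777624] [-3.05852099e+00 -1.34848061e-01 -1.17566227e-03] 40.460965633392334 [  9.57211643 -41.3000536  -21.04561687   3.93398076   0.61478058
   0.41940213]
```

The side force of about 18 N shows my grip is ~2.5 mm off the screw axis. The two wing lines intersect at about (509.6,70.9), so I'll shift the hand by 2.5 mm along tool y to relieve it.

Request:
{"api": "carry_out", "payload": {"motion": [1,-0.3,1.2,0,0,1,-0.3,2.5,0,0,1,-0.3,2.5,0,0,1,-0.3,2.5,0,0]}}

```text
time_s: 13.45
eef_pos: [511.9, 69.6, 137.8]
ee_rot: [[0.92, -0.391, 0.006], [-0.391, -0.92, -0.002], [0.006, -0.0, -1.0]]
force: [10.1, -5.3, -2.0]
width: 11.3
finger_force: 39.9
```

Request:
{"api": "carry_out", "payload": {"motion": [1,0,0,0,0.05,1,0,0,0,0.1,1,0,0,0,0.15,1,0,0,0,0.15]}}

```text
time_s: 13.78
eef_pos: [511.7, 69.2, 137.8]
ee_rot: [[0.85, -0.526, 0.005], [-0.526, -0.85, -0.003], [0.006, -0.0, -1.0]]
force: [8.2, -8.1, -2.5]
width: 11.4
finger_force: 40.1
```

```bash
python3 -c "
from h import *
go(509.6,70.9,137,59.5-92);s=bot.get_state();print(s['force'],s['torque'],s['finger_force'],s['joint_efforts'])"
```

```text
t 13.78 p [511.7  69.2 137.8] yaw -31.75 w 11.4 q6 116.6 shift [-2.7 -0.3  0.8] twist 0.0131
[ 8.1887538  -8.0909769  -2.46015709] [-1.33586577 -1.26655898 -0.08197984] 40.05904734134674 [  4.6943146  -42.83134818 -19.64064896   1.52324572   2.02969082
   0.58859216]
```

Request:
{"api": "carry_out", "payload": {"motion": [1,0,0,0,0.04,1,0,0,0,0.08,1,0,0,0,0.08,1,0,0,0,0.08]}}

```text
time_s: 14.12
eef_pos: [511.6, 69.2, 137.9]
ee_rot: [[0.809, -0.588, 0.005], [-0.588, -0.809, -0.004], [0.006, 0.0, -1.0]]
force: [7.8, -7.5, -1.7]
width: 11.3
finger_force: 64.6
```

```bash
cat > st.py <<'E'
from h import *
go(509.6,70.9,137,59.5-92);s=bot.get_state();print(s['force'].round(1) if hasattr(s['force'],'round') else s['force'],s['torque'],s['finger_force'],s['joint_efforts'][5])
E
python3 st.py
```

```text
t 14.12 p [511.6  69.2 137.9] yaw -35.99 w 11.3 q6 120.9 shift [-2.6 -0.2  0.9] twist -0.0608
[ 7.8 -7.5 -1.7] [-1.21999744 -1.22604184  1.56084147] 64.62309722788632 1.5994412451982498
```

Torque jumped to 1.56 N m and the yaw stalled, so the adjuster is seated, at a wing yaw of about -32.5°. I now back off to yaw 57.5°.

Request:
{"api": "carry_out", "payload": {"motion": [1,0,0,0,0,1,0,0,0,-0.12,1,0,0,0,-0.24,1,0,0,0,-0.36,1,0,0,0,-0.48,1,0,0,0,-0.6,1,0,0,0,-0.72,1,0,0,0,-0.84]}}

```text
time_s: 14.78
eef_pos: [512.0, 71.1, 137.8]
ee_rot: [[0.977, 0.212, 0.007], [0.212, -0.977, 0.001], [0.007, 0.0, -1.0]]
force: [10.7, 5.3, -3.9]
width: 11.0
finger_force: 39.9
```

Request:
{"api": "carry_out", "payload": {"motion": [1,0,0,0,-0.12,1,0,0,0,-0.24,1,0,0,0,-0.36,1,0,0,0,-0.48,1,0,0,0,-0.6,1,0,0,0,-0.7,1,0,0,0,-0.78,1,0,0,0,-0.79]}}

```text
time_s: 15.45
eef_pos: [510.9, 72.8, 137.8]
ee_rot: [[0.538, 0.843, 0.004], [0.843, -0.538, 0.004], [0.005, 0.001, -1.0]]
force: [5.8, 13.0, 1.0]
width: 11.0
finger_force: 40.5
```

Request:
{"api": "carry_out", "payload": {"motion": [1,0,0,0,0,1,0,0,0,0,1,0,0,0,0]}}

```text
time_s: 15.7
eef_pos: [510.8, 72.8, 137.8]
ee_rot: [[0.541, 0.841, 0.004], [0.841, -0.541, 0.004], [0.005, 0.001, -1.0]]
force: [5.2, 14.7, -0.3]
width: 11.4
finger_force: 40.5
```

```bash
sed -i 's/59.5-92/57.5/' st.py; python3 st.py; python3 - <<'E'
from m import *
a=blob(T,(280,255),15,1,0);print(a[:2])
W=cap('wrist');cv2.imwrite('pics/f.png',np.hstack([cv2.resize(T['img'][200:300,230:360,::-1],(400,308)),cv2.resize(S['img'][130:230,290:420,::-1],(400,308))]))
print('pin',[(d['conf'],np.array(d['centre'])) for n in('top','scene') for d in bot.find_in(n,'pin')[:1]])
E
```

```text
t 15.7 p [510.8  72.8 137.8] yaw 57.22 w 11.4 q6 27.6 shift [-2.3 -0.   0.7] twist -0.0048
[ 5.2 14.7 -0.3] [ 2.25722988 -0.86985572  0.02646595] 40.523895621299744 0.049472395330667496
(array([286.6, 252.2]), np.float64(47.5))
pin [(0.64, array([539.9, -30.6, 128. ])), (0.48, array([547.9, -27.6, 117. ]))]
```

View pics/f.png

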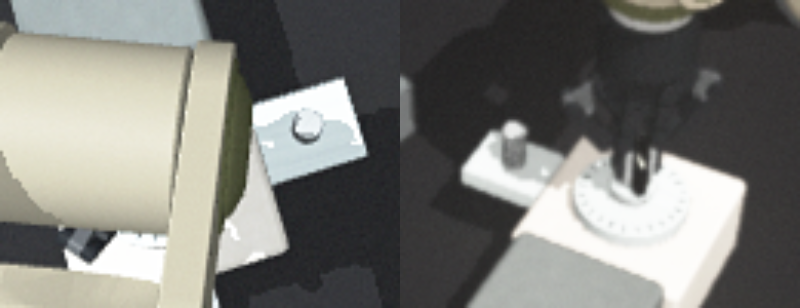

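The pin stands home in the lug in both views ((307,125) left, (514,145) right). The jaws still hold the wing, a quarter turn back from its seat.

```bash
python3 -c "
from rig import bot
print(bot.hand_in())"
```

```text
the job is handed in; nothing more can be done
None
```

The job is handed in, but the hand-in returned no verdict: the pin is home in the lug and released, and the adjuster was seated (torque jumped to about 1.6 N m), backed off about 90°, and is still gripped at about 40 N.

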